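# Load and build up the two-tier tray stand

### The job

Build up the two-tier tray stand on the bench: the grey tray with the wide holes goes down over the four posts onto the collars as the lower tier, the green polishing bar lies flat in that grey tray, and the blue tray with the narrow holes goes above it with a pin through every corner hole, seated on the shoulders. Lower the trays all the way, do not drop them, and leave the red bar and the steel dish where they are.

Things in the scene. Friction and masses are not known exactly. Their poses are not given: they have to be found in the camera images.
- stand: dark base plate 140 (x) x 220 (y) x 8 mm fixed to the worktop; origin: centre of its underside. Four posts at x = +-50, y = +-86 mm, each from below: black collar, diameter 26, top at z = 22 mm (lower tray's underside rests here); shaft, diameter 16, up to a shoulder at z = 80 mm (upper tray rests here); pin, diameter 8, tapered tip ending at z = 100 mm.
- wide_hole_tray: grey tray, 132 (x) x 204 (y) mm, 4 mm floor, rim 10 mm high, 0.25 kg; origin: centre of its underside, z up. Holes of 20 mm diameter right through at x = +-50, y = +-86 mm. Central wooden handle bar, 12 mm thick (x), 30 mm long (y), z = 29 to 45 mm. Starts flat on the worktop left or right of the stand. Half a turn makes no difference. Lower tier: its holes pass the 16 mm shafts.
- wide_hole_tray_grip (a point): centre of the grey tray's handle bar, 37 mm above the tray's underside
- narrow_hole_tray: blue tray, 132 (x) x 204 (y) mm, 4 mm floor, rim 10 mm high, 0.25 kg; origin: centre of its underside, z up. Holes of 12 mm diameter right through at x = +-50, y = +-86 mm. Central wooden handle bar, 12 mm thick (x), 30 mm long (y), z = 29 to 45 mm. Starts flat on the worktop left or right of the stand. Half a turn makes no difference. Upper tier: its holes pass only the 8 mm pins.
- narrow_hole_tray_grip (a point): centre of the blue tray's handle bar, 37 mm above the tray's underside
- green_bar: green bar of polishing compound, 36 (x) x 71 (y) x 23 mm high, 0.09 kg, flat on the worktop left or right of the stand. Origin: centre of its underside. Fits in either end of the grey tray, for example lying across it with its centre at tray y = +-64 mm, between handle and rim.
- red_bar: red bar of polishing compound, 39 x 86 x 27 mm, lying flat, a bystander. Origin: centre of its underside.
- dish: small round steel dish, 61 mm in diameter, 12 mm high, a bystander. Origin: centre of its underside.
There are look-alikes about, which are no part of the job. Of the things shaped like the green_bar, the green one is meant.

How it is judged:
By the outcome, as a careful person would: the job done as asked, in the order asked, and still so for the second after the job is handed in, with the robot touching nothing.
It also fails if it takes over 72 s, if anything falls off the work surface, if the arm or the gripper's body presses on something with over 40 N, if the wrist force passes 120 N, or if a joint passes its speed limit or range.

### The arm

A 6-joint arm with a two-finger parallel gripper is mounted at the origin on a cart in front of the work surface, level with it; the furniture and walls round the work are solid. World frame = base frame: x ahead of the robot, y to its left, z up, the work surface at z = 0. Lengths are in mm, angles in degrees, forces in N, time in s.
With the tool pointing down it reaches from about 350 to 850 mm from the base axis. Payload 8.1 kg.
Tool frame: the origin (TCP) lies midway between the tips of the shut fingers; the grasp point (between the pads) lies 19 mm behind it; z points along the fingers, y is the line along which they close (so a half turn about z gives the same grasp; the last joint's range is limited). The gripper opens to 85 mm and grips with 20 to 120 N. Pads are 22 mm wide; open, the fingers measure 114 mm over their backs; the gripper's body (76 mm by 85 mm) begins 54 mm behind the grasp point. The pads swing forward as they close: fully open they stand 13 mm farther back than shut.
Start: joints at [-82.013, 7.471, 85.268, -0, 87.261, -4.893], TCP at [133.767, -584.903, 231.292] pointing down, gripper open.
Joint ranges: [-169.43, 169.43], [-51.17, 129.36], [1.28, 143.12], [-76.62, 256.62], [0, 156.53], [-152.29, 152.29]. Speed limits (degrees/s): [136.94, 136.94, 159.86, 180, 180, 180].

### API

Orientations are given as [roll, pitch, yaw] about the fixed x, y, z axes, in that order (R = Rz(yaw) Ry(pitch) Rx(roll)).
In Python, from bench import r gives the robot as it stands. The module is installed in compiled form; this text tells all that it offers.
- The arm moves only by the tool jog_arm, never from a script. Its argument "rows" is a list of rows, each a list of 2 entries, a list of its own where there are three numbers: the shift along the tool's x, y, z in mm, then the turn, a rotation vector about the tool's x, y, z in rad. A call has 1 to 10 rows; each row is the pose to reach, as a shift and turn from the pose commanded when the call began, along the tool's axes at that moment; what a row does not reach only later rows make up. A row lasts 1/10 s, in which the tool goes at most 50 mm and 8.59 degrees, less where a joint would pass 70% of its speed; a pose out of reach is approached as far as the arm can. A call with a gripper value outside its range is refused whole. "grip" is the finger opening in mm, from 0 to 85.4, set as the call begins (left out, the last holds). The fingers move at their own pace and stop on an object; "force" is the grip in N (left out, the last holds). Time passes only in rows, so rows that repeat a pose let the fingers close. It gives the time, the measured TCP pose, the force, the opening and the grip force at its end, in the units of the state.
- r.sense(): the state, without advancing time (a new reading comes with each control period).
- r.snapshot(name): name is "side" or "top" or "wrist"; returns (picture, depth): 384x512x3 uint8, blue, green, red; 384x512 float32, mm along the optical axis (not along the pixel's ray), 0 where there is no reading.
- r.camera_params(name): a dict with "fx", "fy", "cx", "cy" (pixels), "pose" (4x4, takes a point from camera to world coordinates); the wrist camera has in their place "tool_from_camera" (4x4, takes a point from camera to tool coordinates, whose origin is the TCP and whose axes are the flange's). Camera axes: x right, y down, z forward; pixel columns grow to the right and rows downward; lengths in mm; the calibration is good to about 2 mm. The wrist camera is an equidistant fisheye: a pixel r from the principal point sees the ray r / f radians off the axis. A picture is of the moment at which its call begins: read the wrist's pose just before it. camera_params takes no time and is no camera call.
- r.hand_in(): hands the job in; it is judged then, once.
The state is a dict: "time": time; "joint_pos": joint angles; "qd": joint speeds; "joint_efforts": joint torques, N m; "tool_pos": TCP position; "tcp_rot": TCP orientation; "ft_force": force on the tool from outside, world axes, zero at the start; "wrist_torque": the same for the moment, N m; "finger_gap": finger opening in mm; "grip_force": force on a finger pad.
Only numpy, scipy, OpenCV 4.12 (cv2) and the standard library are available. Lean on these libraries where they do the work, as an engineer would, in place of code of your own. Each camera call takes 0.05 s, during which the arm holds its last target. There are 200 camera calls.

## Working session

There is one attempt and no reset: what is moved stays moved. The work goes in short steps, Python scripts to look and compute and a tool call to move; the robot and the scene stay as the last step left them, time stands still between calls to the robot, and variables do not carry over. Pictures are saved under pics/ and viewed, at most 12 in all, crops included, and the job is handed in when it is done.

Besides the shell and the picture viewer there is one more tool, called after "Request:" as name(argument=value, ...), one argument or row to a line, values as JSON. jog_arm: Moves the arm, as the interface text tells. Its arguments: {"type":"object","properties":{"rows":{"type":"array"},"grip":{"type":"number"},"force":{"type":"number"}},"required":["rows"]}

```bash
mkdir -p pics; python3 - <<'E'
from bench import r
import cv2,numpy as np
s=r.sense();print(s)
ims=[]
for n in("top","side"):
    p,d=r.snapshot(n);np.savez(f"{n}.npz",p=p,d=d);print(n,r.camera_params(n));cv2.imwrite(f"pics/{n}0.png",p)
E
```

```text
{'time': 0.0, 'joint_pos': array([-8.20143044e+01,  7.51530022e+00,  8.53307760e+01,  1.28350369e-03,
        8.72617982e+01, -4.89548724e+00]), 'qd': array([ 0.04364629,  0.00762888, -0.00073413,  0.07968684, -0.04723346,
        0.11698639]), 'joint_efforts': array([-1.61345361e-03, -5.69400465e+01, -5.00561607e+01, -3.78219547e-04,
        1.48336584e-02, -6.24578934e-05]), 'tool_pos': array([ 133.68462667, -584.34110877,  230.22809153]), 'tcp_rot': array([-1.79892628e+02, -1.04830760e-02,  1.28811105e+01]), 'ft_force': array([0.20522082, 0.45908992, 0.17293126]), 'wrist_torque': array([ 0.00314069, -0.00149805,  0.05336907]), 'grip_force': 0.0, 'finger_gap': 85.51373233863336}
top {'fx': 363.0599664440097, 'fy': 363.0599664440097, 'cx': 249.7426154388354, 'cy': 192.04156961959288, 'pose': array([[ 9.80993635e-03, -9.93085991e-01,  1.16978546e-01,
         4.02185162e+02],
       [-9.99875606e-01, -8.29693778e-03,  1.34139415e-02,
         1.39190426e+02],
       [-1.23506337e-02, -1.17095584e-01, -9.93043849e-01,
         1.41963335e+03],
       [ 0.00000000e+00,  0.00000000e+00,  0.00000000e+00,
         1.00000000e+00]])}
side {'fx': 357.2900009239868, 'fy': 357.2900009239868, 'cx': 251.7092038227638, 'cy': 192.58285035472707, 'pose': array([[-9.47202704e-01, -1.76316667e-01,  2.67804910e-01,
         2.50877818e+02],
       [-3.20522358e-01,  5.42854346e-01, -7.76256773e-01,
         1.06406034e+03],
       [-8.51205287e-03, -8.21109976e-01, -5.70706538e-01,
         7.66253984e+02],
       [ 0.00000000e+00,  0.00000000e+00,  0.00000000e+00,
         1.00000000e+00]])}
```

View pics/top0.png

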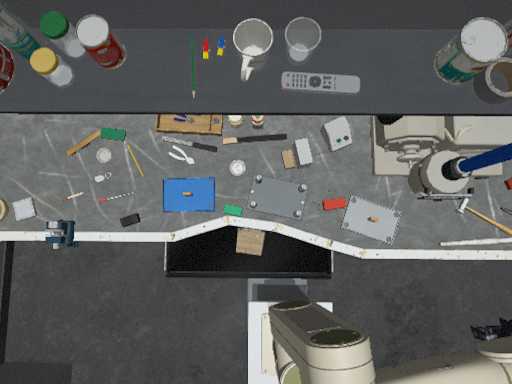

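View pics/side0.png

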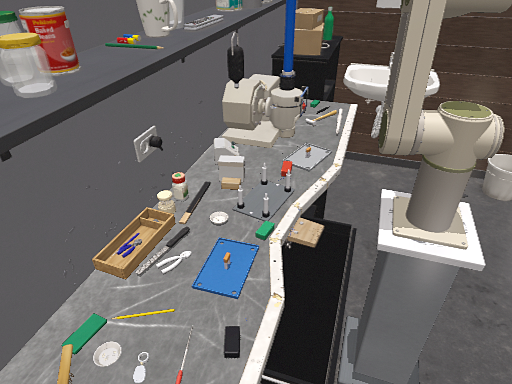

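The top view shows the blue tray at (189,195), the stand at (277,196), the grey tray at (371,219), a green bar at (232,211), the red bar at (334,204) and the dish at (237,168). The side view shows the same things: blue tray (227,265), posts around (265,190), green bar (265,230).
Candidates for the green bar: small green block, top (232,211); larger green block, top (113,134), on the end of a wooden thing. By size (about 18x9 px ≈ 71x36 mm) I choose (232,211), to be checked in a crop.

```bash
cat > h.py <<'E'
import numpy as np,cv2
from bench import r
def cloud(n,p=None,d=None):
    if d is None:p,d=r.snapshot(n)
    c=r.camera_params(n);v,u=np.mgrid[:384,:512]
    P=np.stack([(u-c['cx'])/c['fx']*d,(v-c['cy'])/c['fy']*d,d],-1)
    W=P@c['pose'][:3,:3].T+c['pose'][:3,3]
    W[d<=0]=np.nan
    return p,W
def fit(pts):
    (c,s,a)=cv2.minAreaRect(pts[:,:2].astype(np.float32))
    if s[0]<s[1]: s=(s[1],s[0]);a-=90
    return np.round(c,1),np.round(s,1),round((a+90)%180-90,1)  # a: direction of long side
E
python3 - <<'E'
from h import *
for n in("top","side"):
    f=np.load(n+".npz");p,W=cloud(n,f['p'],f['d'])
    hsv=cv2.cvtColor(p,cv2.COLOR_BGR2HSV);H,S,V=cv2.split(hsv)
    z=W[...,2];x=W[...,0];y=W[...,1]
    R=(x>330)&(x<680)&(y>-500)&(y<750)&(z>-30)&(z<150)
    for nm,m in dict(blue=(H>100)&(H<118)&(S>130),green=(H>60)&(H<95)&(S>130),red=((H<6)|(H>174))&(S>150),).items():
        k,l,st,_=cv2.connectedComponentsWithStats((m&R).astype(np.uint8))
        for i in range(1,k):
            if st[i,4]<25: continue
            q=W[l==i];print(n,nm,st[i],fit(q),"z",np.nanpercentile(q[:,2],[5,50,95]).round(1))
    # table
    print(n,"table z",np.nanmedian(z[R&(S<40)]))
    if n=="top":
        for nm,(u0,u1,v0,v1) in dict(stand=(245,310,170,222),grey=(335,405,190,247),edge=(150,330,212,245)).items():
            q=W[v0:v1,u0:u1].reshape(-1,3);q=q[np.isfinite(q[:,2])]
            print(nm,np.histogram(q[:,2],bins=[-1000,-50,-5,2,5,12,18,30,60,75,95,110,200]))
        g=W[190:247,335:405].reshape(-1,3);g=g[(g[:,2]>3)&(g[:,2]<20)];print("grey",fit(g))
        g=W[170:222,245:310].reshape(-1,3);g=g[(g[:,2]>4.5)&(g[:,2]<12)];print("stand",fit(g))
        # rail heights
        for u in(150,190,230,270,310,350,400):print(u,[(v,*W[v,u].round(0)) for v in range(216,260,4)][:11] if u in(230,350) else "")
    a=p
t=np.load("top.npz")['p'];a=cv2.resize(t[105:260,150:410],None,fx=3,fy=3,interpolation=cv2.INTER_CUBIC);cv2.imwrite("pics/c1.png",a)
E
```

```text
top blue [ 163  178   52   34 1625] (array([558. , 399.1]), array([202.6, 130.2]), -87.9) z [-2.7  2.5  8.3]
top green [224 205  19  11 145] (array([498.7, 223.8]), array([67.7, 33.6]), 79.0) z [15.  20.3 25.4]
top red [323 198  23  12 207] (array([ 525.4, -166.8]), array([84.5, 37.7]), -82.0) z [18.9 24.2 28.8]
top table z -0.7118781466921291
stand (array([   0,  205, 1184,  636, 1151,   59,   56,   18,   14,   42,    8,
          0]), array([-1000,   -50,    -5,     2,     5,    12,    18,    30,    60,
          75,    95,   110,   200]))
grey (array([   0,  434, 2365,  667,  356,   16,  100,   32,    0,    0,    0,
          0]), array([-1000,   -50,    -5,     2,     5,    12,    18,    30,    60,
          75,    95,   110,   200]))
edge (array([1219,  917, 2891,  587,  212,   16,   58,    4,    5,    8,    2,
          0]), array([-1000,   -50,    -5,     2,     5,    12,    18,    30,    60,
          75,    95,   110,   200]))
grey (array([ 474.3, -305.9]), array([270.9, 213.3]), -89.5)
stand (array([547.9,  49.5]), array([245.4, 185.9]), 89.2)
150 
190 
230 [(216, np.float6
[... 1162 characters left out ...]
float64(371.0), np.float64(-231.0), np.float64(-0.0)), (248, np.float64(356.0), np.float64(-230.0), np.float64(2.0)), (252, np.float64(340.0), np.float64(-229.0), np.float64(2.0)), (256, np.float64(276.0), np.float64(-466.0), np.float64(-910.0))]
400 
side blue [ 192  237   67   62 2374] (array([557.9, 398.8]), array([207.6, 131.8]), -88.3) z [1.7 4.2 9.2]
side green [256 221  18  19 213] (array([497. , 225.6]), array([71.9, 33.8]), 79.1) z [ 7.2 21.1 24.1]
side red [281 161  11  15 108] (array([ 524.5, -165.2]), array([89.8, 35.5]), -82.4) z [10.2 26.  28.3]
side red [176 370   6  14  53] (array([533.7, 734.6]), array([28.5,  7.7]), -76.3) z [ 5.7  8.9 12.3]
side table z 0.48480342396590004
```

View pics/c1.png

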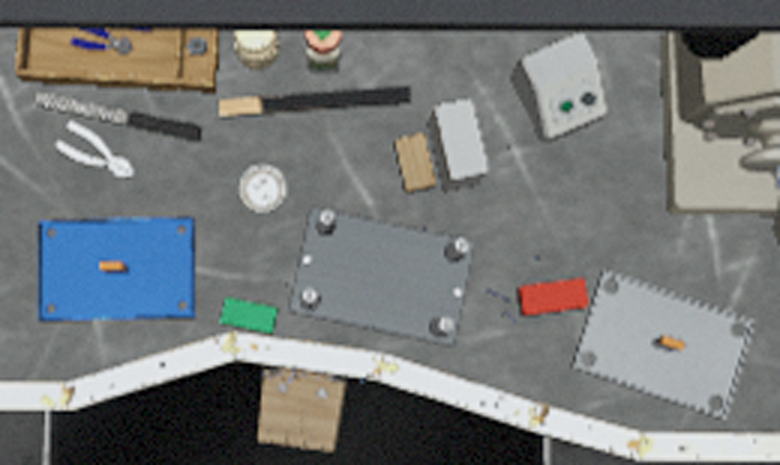

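The crop shows a grey tray with large holes (handle at crop (672,342)), a blue tray with small holes (handle (112,266)), the stand with four posts, and the green bar at (248,315). The green block stands alone, has the right size and is the choice.

```bash
cat >> h.py <<'E'
from scipy.spatial.transform import Rotation as Ro
def go(x,y,z,yaw,s=None):
    s=s or r.sense();R=Ro.from_euler('xyz',s['tcp_rot'],degrees=True)
    T=Ro.from_euler('xyz',[180,0,yaw],degrees=True)
    d=R.inv().apply(np.array([x,y,z])-s['tool_pos']);w=(R.inv()*T).as_rotvec()
    print("shift",d.round(1).tolist(),"turn",w.round(4).tolist(),"rows>=",int(np.ceil(max(np.linalg.norm(d)/50,np.degrees(np.linalg.norm(w))/8.5))))
E
python3 - <<'E'
from h import *
f=np.load("top.npz");p,W=cloud("top",f['p'],f['d'])
hsv=cv2.cvtColor(p,cv2.COLOR_BGR2HSV);H,S,V=cv2.split(hsv);z=W[...,2]
m=(H>8)&(H<22)&(S>120)&(z>15)&(z<60)&(W[...,0]<620)
k,l,st,_=cv2.connectedComponentsWithStats(m.astype(np.uint8))
for i in range(1,k):
    if st[i,4]>6: print(st[i],fit(W[l==i]),np.median(z[l==i]))
q=W[60:116:6,270];print("shelf",q.round(0).tolist())
print(r.camera_params("wrist"))
go(470,-308,230,71.3)
E
```

```text
[184 193   7   2  14] (array([556.7, 398.2]), array([23.1,  4.5]), -86.1) 42.08652587814629
[370 217   8   4  19] (array([ 465.9, -311.8]), array([29.5,  9.3]), 73.0) 43.64149358488726
[499 226  13   8  34] (array([ 431.7, -816.9]), array([50.3, 13.2]), 61.8) 17.54631109508773
shelf [[835.0, 104.0, 560.0], [816.0, 104.0, 565.0], [802.0, 104.0, 562.0], [787.0, 104.0, 563.0], [772.0, 103.0, 561.0], [756.0, 103.0, 563.0], [741.0, 103.0, 561.0], [726.0, 103.0, 562.0], [711.0, 103.0, 562.0], [699.0, 103.0, 550.0]]
{'fx': 297.3186396354542, 'fy': 297.3186396354542, 'cx': 256.8843624686056, 'cy': 193.00395217005914, 'tool_from_camera': array([[ 7.87106513e-04, -9.49620457e-01, -3.13401288e-01,
         8.05951300e+01],
       [ 9.99999677e-01,  6.95862663e-04,  4.03000378e-04,
         3.70751314e-01],
       [-1.64613149e-04, -3.13401504e-01,  9.49620698e-01,
        -1.42712789e+02],
       [ 0.00000000e+00,  0.00000000e+00,  0.00000000e+00,
         1.00000000e+00]])}
shift [389.5, -194.5, 0.7] turn [-0.0015, -0.001, -1.0196] rows>= 9
```

Request:
jog_arm(
  rows=[
    [[390,-196,20],[0,0,-1.02]],
    [[390,-196,20],[0,0,-1.02]],
    [[390,-196,20],[0,0,-1.02]],
    [[390,-196,20],[0,0,-1.02]],
    [[390,-196,20],[0,0,-1.02]],
    [[390,-196,20],[0,0,-1.02]],
    [[390,-196,20],[0,0,-1.02]],
    [[390,-196,20],[0,0,-1.02]],
    [[390,-196,20],[0,0,-1.02]],
    [[390,-196,20],[0,0,-1.02]],
  ],
  grip=40,
)

```text
time: 1.1
tool_pos: [473.0, -303.1, 210.4]
tcp_rot: [-180.0, -0.1, 71.6]
ft_force: [-1.3, -0.9, 0.3]
finger_gap: 39.8
grip_force: 0.0
```

```bash
cat >> h.py <<'E'
def wrist(name=None,pd=None):
    s=r.sense();p,d=r.snapshot("wrist");c=r.camera_params("wrist")
    v,u=np.mgrid[:384,:512];a=(u-c['cx'])/c['fx'];b=(v-c['cy'])/c['fy'];t=np.hypot(a,b)+1e-9
    k=np.tan(t)/t
    P=np.stack([a*k*d,b*k*d,d],-1)
    T=c['tool_from_camera'];P=P@T[:3,:3].T+T[:3,3]
    R=Ro.from_euler('xyz',s['tcp_rot'],degrees=True).as_matrix()
    W=P@R.T+s['tool_pos'];W[d<=0]=np.nan
    if name: cv2.imwrite(f"pics/{name}.png",p);np.savez(name,p=p,d=d,W=W,pos=s['tool_pos'],rot=s['tcp_rot'])
    return s,p,W
E
python3 - <<'E'
from h import *
s,p,W=wrist("w1");print(s['time'],s['tool_pos'],s['tcp_rot'],s['qd'].round(2))
E
```

```text
1.1 [ 473.01710826 -303.08135162  210.40301753] [-1.79967278e+02 -1.10290470e-01  7.16032932e+01] [-3.99 -0.91  0.82 -2.1   0.54 -3.84]
```

View pics/w1.png

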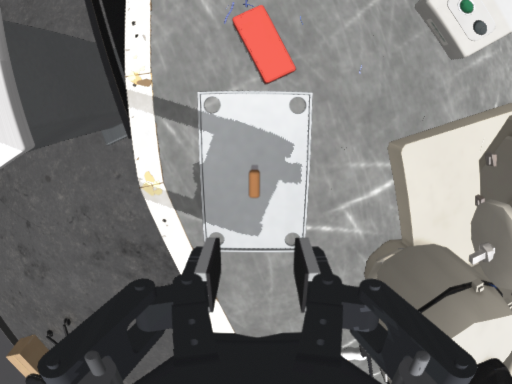

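The wrist view shows the grey tray with handle at (254,184), wide holes at (212,104), (297,104), (217,240), (292,240), and the red bar at (265,43) just beyond it. The arm was still settling, so I measure again.

```bash
cat >> h.py <<'E'
def tray(W,p,col,c0):
    z=W[...,2];near=np.hypot(W[...,0]-c0[0],W[...,1]-c0[1])<135
    H,S,V=cv2.split(cv2.cvtColor(p,cv2.COLOR_BGR2HSV))
    h=(H>6)&(H<22)&(S>110)&near&(z>col+25)
    q=W[h];top=q[q[:,2]>np.nanpercentile(q[:,2],90)-6]
    print("handle",fit(top),"mean",top.mean(0).round(1),"n",len(q),len(top))
    g=near&(z>col+6.5)&(z<col+16)
    k,l,st,_=cv2.connectedComponentsWithStats(g.astype(np.uint8));i=1+st[1:,4].argmax()
    m=near&(z>col+6.5)&(z<col+16);print("rim",fit(W[m]),np.median(z[m]).round(1))
E
python3 - <<'E'
from h import *
s,p,W=wrist("w2");print(s['time'],s['tool_pos'],s['tcp_rot'],s['qd'].round(2))
z=W[...,2]
print(np.nanmedian(z[280:320,230:280]),"floor",np.nanmedian(z[200:230,235:275]),"table",np.nanmedian(z[150:230,320:360]))
tray(W,p,np.nanmedian(z[150:230,320:360]),(468,-310))
for (u,v) in[(212,104),(297,104),(217,240),(292,240)]:
    g=cv2.cvtColor(p,cv2.COLOR_BGR2GRAY)[v-12:v+13,u-12:u+13]
    print(u,v,W[v,u].round(1),z[v-9:v+10:3,u].round(0),z[v,u-9:u+10:3].round(0))
    w=W[v-14:v+15,u-14:u+15];mm=w[...,2]<np.nanmedian(z[200:230,235:275])-2
    print("   hole", w[mm].mean(0).round(1) if mm.any() else None, mm.sum())
E
```

```text
1.15 [ 471.46760593 -304.78722559  210.49904204] [-1.79927687e+02 -3.63889145e-02  7.15508876e+01] [-3.26 -0.65  0.54 -1.03  0.25 -1.45]
0.06947444946712267 floor 4.051309456969477 table 0.004611858133671376
handle (array([ 466.8, -312.8]), array([27.5,  8.8]), 71.4) mean [ 467.  -312.2   44.9] n 236 230
rim (array([ 472. , -296.9]), array([241.3, 133.1]), 71.2) 9.8
212 104 [ 4.447e+02 -2.176e+02 -4.000e-01] [ 1.  0. -1. -0. -1. -1.  4.] [ 5.  0. -1. -0. -0. -0.  1.]
   hole [ 444.5 -216.    -0. ] 242
297 104 [ 5.397e+02 -2.494e+02  2.000e-01] [ 2.  1.  1.  0. -0. -1.  4.] [ 6.  1.  0.  0. -0.  0.  3.]
   hole [ 541.2 -248.2    0. ] 216
217 240 [ 456.1 -288.3  219.3] [  1.   0.  -0. 219. 221. 223. 223.] [219. 219. 219. 219.  -0.   0.   5.]
   hole [ 3.897e+02 -3.853e+02  1.000e-01] 183
292 240 [ 483.7 -417.6   -1.6] [ 0. -1. -1. -2.  2.  5.  8.] [  5.   3.   0.  -2. 214. 219. 218.]
   hole [ 4.806e+02 -4.183e+02  1.000e-01] 197
```

Request:
jog_arm(
  rows=[
    [[-6.2,-1.4,40],[0,0,0]],
    [[-6.2,-1.4,80],[0,0,0]],
    [[-6.2,-1.4,100],[0,0,0]],
    [[-6.2,-1.4,100],[0,0,0]],
    [[-6.2,-1.4,100],[0,0,0]],
    [[-6.2,-1.4,100],[0,0,0]],
  ],
)

```text
time: 1.8
tool_pos: [467.7, -313.8, 113.5]
tcp_rot: [179.8, 0.1, 71.3]
ft_force: [-0.5, 0.0, 0.5]
finger_gap: 39.8
grip_force: 0.0
```

```bash
python3 - <<'E'
from h import *
s,p,W=wrist("w3");print(s['time'],s['tool_pos'],s['tcp_rot'],s['qd'].round(2))
z=W[...,2];tray(W,p,0,(468,-312))
go(467,-312.3,17,71.4)
E
```

```text
1.8 [ 467.67081007 -313.76881679  113.54287776] [1.79825621e+02 7.24996913e-02 7.12704515e+01] [ 0.4  -0.42 -0.36  0.11 -0.22  0.03]
handle (array([ 466.6, -313. ]), array([28.6, 10.1]), 71.5) mean [ 467.  -312.1   44.6] n 527 501
rim (array([ 471.8, -297.9]), array([239.7, 132.8]), 71.3) 9.8
shift [1.1, -1.6, 96.7] turn [0.0034, 0.0014, -0.0019] rows>= 2
```

Request:
jog_arm(
  rows=[
    [[0.8,-0.9,30],[0,0,0]],
    [[0.8,-0.9,60],[0,0,0]],
    [[0.8,-0.9,80],[0,0,0]],
    [[0.8,-0.9,93],[0,0,0]],
    [[0.8,-0.9,93],[0,0,0]],
    [[0.8,-0.9,93],[0,0,0]],
    [[0.8,-0.9,93],[0,0,0]],
  ],
)

```text
time: 2.55
tool_pos: [467.6, -312.3, 20.2]
tcp_rot: [179.8, 0.1, 71.3]
ft_force: [0.1, -0.5, 1.5]
finger_gap: 40.0
grip_force: 0.0
```

Request:
jog_arm(
  rows=[
    [[0,0,0],[0,0,0]],
    [[0,0,0],[0,0,0]],
    [[0,0,0],[0,0,0]],
    [[0,0,0],[0,0,0]],
    [[0,0,0],[0,0,0]],
    [[0,0,0],[0,0,0]],
    [[0,0,0],[0,0,0]],
  ],
  grip=0,
  force=60,
)

```text
time: 3.25
tool_pos: [467.1, -311.8, 19.4]
tcp_rot: [179.9, 0.0, 71.3]
ft_force: [-0.6, 0.4, 6.3]
finger_gap: 11.2
grip_force: 59.7
```

Request:
jog_arm(
  rows=[
    [[0,0,-5],[0,0,0]],
    [[0,0,-15],[0,0,0]],
    [[0,0,-35],[0,0,0]],
    [[0,0,-60],[0,0,0]],
    [[0,0,-90],[0,0,0]],
    [[0,0,-120],[0,0,0]],
    [[0,0,-140],[0,0,0]],
    [[0,0,-150],[0,0,0]],
    [[0,0,-150],[0,0,0]],
    [[0,0,-150],[0,0,0]],
  ],
)

```text
time: 4.25
tool_pos: [465.9, -310.9, 167.2]
tcp_rot: [-179.9, -0.0, 71.3]
ft_force: [-1.5, 0.5, -2.6]
finger_gap: 10.9
grip_force: 58.6
```

```bash
cat > st.py <<'E'
from h import *
s=r.sense();print(s['time'],s['tool_pos'],s['tcp_rot'],s['qd'].round(2),s['ft_force'],s['finger_gap'])
f=np.load("top.npz");c=r.camera_params("top")
# stand from initial top cloud: posts (high points)
p,W=cloud("top",f['p'],f['d']);z=W[...,2]
m=(z>60)&(z<115)&(W[...,0]>430)&(W[...,0]<660)&(abs(W[...,1]-60)<160)
k,l,stt,_=cv2.connectedComponentsWithStats(m.astype(np.uint8))
C=[W[l==i].mean(0) for i in range(1,k) if stt[i,4]>2];print(np.round(C,1))
C=np.array(C)[:,:2]
print(C.mean(0))
E
python3 st.py
```

```text
4.25 [ 465.86912833 -310.88830103  167.23758894] [-1.79923489e+02 -2.95975662e-02  7.13202782e+01] [-0.06  0.91  0.96  0.11 -0.18  0.11] [-1.4825989   0.4624221  -2.59033755] 10.900459147074383
[[614.4 126.   82.9]
 [580.4 -40.9  79.4]
 [517.2 146.7  81.7]
 [483.2 -20.1  80. ]]
[548.81449554  52.90960284]
```

```bash
python3 -c "
from h import *
go(506.2,-154.8,167.2,78.4)"
```

```text
shift [160.8, -11.8, 0.1] turn [-0.0013, -0.0006, -0.1236] rows>= 4
```

Request:
jog_arm(
  rows=[
    [[15,-1,0],[0,0,-0.01]],
    [[45,-3,0],[0,0,-0.03]],
    [[80,-6,0],[0,0,-0.06]],
    [[115,-9,0],[0,0,-0.09]],
    [[145,-11,0],[0,0,-0.11]],
    [[161,-12,0],[0,0,-0.124]],
    [[161,-12,0],[0,0,-0.124]],
    [[161,-12,0],[0,0,-0.124]],
    [[161,-12,0],[0,0,-0.124]],
    [[161,-12,0],[0,0,-0.124]],
  ],
)

```text
time: 5.25
tool_pos: [506.2, -155.6, 167.9]
tcp_rot: [-180.0, 0.0, 78.4]
ft_force: [0.2, -0.3, -1.9]
finger_gap: 10.9
grip_force: 58.6
```

```bash
python3 - <<'E'
from h import *
s,p,W=wrist("w4");print(s['time'],s['tool_pos'],s['tcp_rot'],s['qd'].round(2))
go(541,14,167,78.4)
E
```

```text
5.25 [ 506.16592698 -155.55312483  167.92733633] [-1.79964011e+02  2.39176835e-03  7.83577472e+01] [-0.19 -0.07 -0.24  0.07 -0.01 -0.05]
shift [173.1, -0.2, 1.1] turn [-0.0004, 0.0, -0.0008] rows>= 4
```

View pics/w4.png

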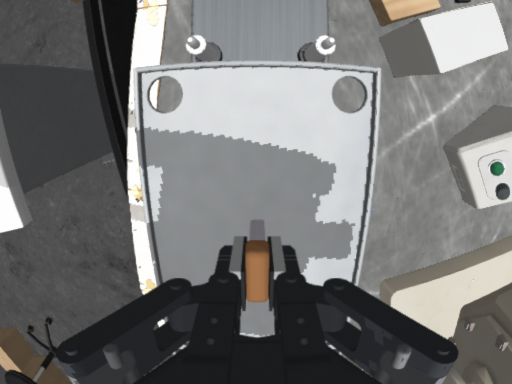

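The view shows the grey tray in hand, level, its far holes at (165,95) and (349,95), and the two near posts of the stand at (195,45) and (327,45).

```bash
cat >> h.py <<'E'
def T(W,s): # world -> tool
    R=Ro.from_euler('xyz',s['tcp_rot'],degrees=True);return R.inv().apply(W-s['tool_pos'])
def posts(s,p,W,boxes):
    # dome-shaped pin & shoulder: shoulder points z 76..84 -> circle fit; pin tip = highest
    out=[]
    for (u0,u1,v0,v1) in boxes:
        q=W[v0:v1,u0:u1].reshape(-1,3)
        sh=q[(q[:,2]>77)&(q[:,2]<84)];pin=q[(q[:,2]>86)&(q[:,2]<106)]
        c,rad=cv2.minEnclosingCircle(sh[:,:2].astype(np.float32)) if len(sh)>2 else (np.zeros(2),0)
        print("shoulder",np.round(c,1),round(rad,1),len(sh),np.median(sh[:,2]).round(1) if len(sh) else '',"pin",pin.mean(0).round(1) if len(pin) else None,len(pin),"top",np.nanmax(np.where(q[:,2]<115,q[:,2],-9)).round(1))
        out.append(c)
    return np.array(out)
def holes(s,p,W,boxes):
    for (u0,u1,v0,v1) in boxes:
        Wt=T(W[v0:v1,u0:u1].reshape(-1,3),s).reshape(v1-v0,u1-u0,3)
        fl=np.nanmedian(Wt[...,2][Wt[...,2]<40])
        deep=(~(Wt[...,2]<fl+4)).astype(np.uint8)
        k,l,st,cc=cv2.connectedComponentsWithStats(deep);i=1+st[1:,4].argmax()
        m=cv2.morphologyEx((l==i).astype(np.uint8),cv2.MORPH_OPEN,np.ones((3,3)))
        cn=max(cv2.findContours(m,0,1)[0],key=len);(cx,cy),a,_=cv2.fitEllipse(cn)
        c=r.camera_params("wrist");x=(u0+cx-c['cx'])/c['fx'];y=(v0+cy-c['cy'])/c['fy'];t=np.hypot(x,y)
        ray=np.array([x*np.tan(t)/t,y*np.tan(t)/t,1]);M=c['tool_from_camera'];d=M[:3,:3]@ray
        P=M[:3,3]+d*(fl-M[2,3])/d[2]
        print("hole px",round(u0+cx,1),round(v0+cy,1),"axes",np.round(a,1),"tool",P.round(1),"world",(s['tool_pos']+Ro.from_euler('xyz',s['tcp_rot'],degrees=True).apply(P)).round(1))
E
python3 - <<'E'
from h import *
f=np.load("w4.npz");s=dict(tool_pos=f['pos'],tcp_rot=f['rot']);p,W=f['p'],f['W']
posts(s,p,W,[(180,212,25,66),(308,345,25,66)])
holes(s,p,W,[(142,188,72,116),(326,372,72,116)])
H,S,V=cv2.split(cv2.cvtColor(p,cv2.COLOR_BGR2HSV));Wt=T(W.reshape(-1,3),s).reshape(W.shape)
m=(H>6)&(H<22)&(S>110)&(abs(Wt[...,1])<20)&(abs(Wt[...,0])<30);print("handle",fit(Wt[m]),Wt[m].mean(0))
m=(Wt[...,2]<30)&(Wt[...,2]>-5)&(Wt[...,0]>20)&(Wt[...,0]<120);q=Wt[m];q=q[np.abs(q[:,2]-np.median(q[:,2]))<3]
print(np.linalg.lstsq(np.c_[q[:,:2],np.ones(len(q))],q[:,2],rcond=None)[0])
E
```

```text
shoulder [485.3 -24.6] 8.1 201 80.0 pin [486.1 -25.4  95.4] 112 top 100.7
shoulder [582.8 -44.6] 8.3 192 79.9 pin [581.7 -45.2  95.2] 111 top 101.1
hole px 165.5 94.1 axes [31.7 34.5] tool [ 84.  -48.9  15.3] world [475.2 -63.4 152.6]
hole px 348.1 94.1 axes [31.5 34.5] tool [84.1 49.4 15.5] world [571.5 -83.2 152.4]
handle (array([-1.2,  0.5]), array([29.7, 11.5]), -0.8) [  2.413356     0.35074151 -24.18965151]
[-6.80839207e-06  1.12929232e-03  1.52809235e+01]
```

Request:
jog_arm(
  rows=[
    [[15,0,0],[0,0,0]],
    [[45,0,0],[0,0,0]],
    [[80,0,0],[0,0,0]],
    [[115,0,0],[0,0,0]],
    [[145,0,0],[0,0,0]],
    [[165,0,0],[0,0,0]],
    [[173,0,0],[0,0,0]],
    [[173,0,0],[0,0,0]],
    [[173,0,0],[0,0,0]],
    [[173,0,0],[0,0,0]],
  ],
)

```text
time: 6.3
tool_pos: [541.1, 13.5, 168.2]
tcp_rot: [-180.0, 0.0, 78.4]
ft_force: [0.5, 0.6, -2.1]
finger_gap: 10.7
grip_force: 58.6
```

```bash
python3 - <<'E'
from h import *
s,p,W=wrist("w5");print(s['time'],s['tool_pos'],s['tcp_rot'],s['qd'].round(2))
z=W[...,2];m=(z>77)&(z<84)&(np.mgrid[:384,:512][0]<70)
k,l,st,_=cv2.connectedComponentsWithStats(m.astype(np.uint8))
B=[(st[i,0]-6,st[i,0]+st[i,2]+6,max(st[i,1]-8,0),st[i,1]+st[i,3]+6) for i in range(1,k) if st[i,4]>20];print(B)
posts(s,p,W,B)
holes(s,p,W,[(142,188,72,116),(326,372,72,116)])
E
```

```text
6.3 [541.11561794  13.52525173 168.2435269 ] [-1.79992944e+02  1.99823746e-02  7.83555263e+01] [-0.17 -0.03  0.01  0.09  0.04  0.15]
[(np.int32(503), np.int32(518), np.int32(12), np.int32(45)), (np.int32(180), np.int32(213), np.int32(28), np.int32(62)), (np.int32(309), np.int32(341), np.int32(28), np.int32(62))]
shoulder [830.8 135.3] 12.0 36 78.4 pin None 0 top 81.7
shoulder [520.1 144.1] 8.1 194 79.8 pin [520.6 142.9  95. ] 117 top 101.6
shoulder [617.5 123.9] 8.0 190 80.0 pin [616.4 123.4  95.8] 110 top 102.1
hole px 165.5 94.1 axes [31.6 34.5] tool [ 84.  -48.9  15.3] world [510.2 105.6 152.9]
hole px 348.1 94.1 axes [31.5 34.6] tool [84.1 49.4 15.5] world [606.5  85.9 152.7]
```

Request:
jog_arm(
  rows=[
    [[10,0.5,0],[0,0,0]],
    [[25,1.5,5],[0,0,0]],
    [[36,2.5,15],[0,0,0]],
    [[39.4,2.6,27],[0,0,0]],
    [[39.4,2.6,37],[0,0,0]],
    [[39.4,2.6,41],[0,0,0]],
    [[39.4,2.6,41],[0,0,0]],
    [[39.4,2.6,41],[0,0,0]],
    [[39.4,2.6,41],[0,0,0]],
  ],
)

```text
time: 7.25
tool_pos: [552.2, 52.3, 127.9]
tcp_rot: [179.9, -0.0, 78.4]
ft_force: [0.6, 0.3, -2.2]
finger_gap: 11.0
grip_force: 58.5
```

```bash
python3 - <<'E'
from h import *
s,p,W=wrist("w6");print(s['time'],s['tool_pos'],s['tcp_rot'],s['qd'].round(2))
posts(s,p,W,[(145,186,75,113),(328,369,75,113)])
go(551.6,51.6,127,78.4)
cv2.imwrite("pics/w6c.png",cv2.resize(p[60:130,120:390],None,fx=2.9,fy=2.9))
E
```

```text
7.25 [552.16914156  52.32530294 127.93284029] [ 1.79937154e+02 -8.26935104e-03  7.83990081e+01] [ 0.08 -0.12 -0.12  0.04  0.03  0.03]
shoulder [517.7 144.9] 7.4 85 80.1 pin [521.1 143.9  95.5] 167 top 114.6
shoulder [620.1 124. ] 7.3 70 79.9 pin [616.6 124.3  96. ] 150 top 114.5
shift [-0.9, -0.4, 1.0] turn [0.0012, -0.0002, 0.0] rows>= 1
```

View pics/w6c.png

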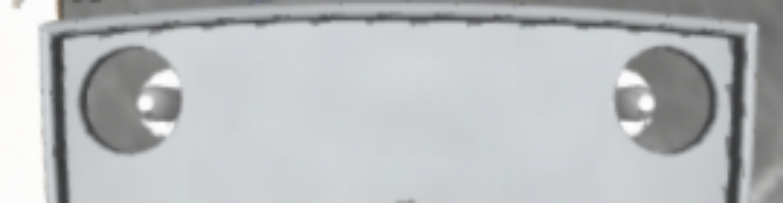

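The crop shows both pin tips symmetric in the wide holes (crop (148,102) and (647,102)), offset inwards only by perspective: alignment is within about 1 mm.

Request:
jog_arm(
  rows=[
    [[-0.9,-0.4,0],[0,0,0]],
    [[-0.9,-0.4,5],[0,0,0]],
    [[-0.9,-0.4,12],[0,0,0]],
    [[-0.9,-0.4,19],[0,0,0]],
    [[-0.9,-0.4,26],[0,0,0]],
    [[-0.9,-0.4,33],[0,0,0]],
    [[-0.9,-0.4,40],[0,0,0]],
    [[-0.9,-0.4,45],[0,0,0]],
    [[-0.9,-0.4,45],[0,0,0]],
    [[-0.9,-0.4,45],[0,0,0]],
  ],
)

```text
time: 8.3
tool_pos: [551.1, 51.8, 82.3]
tcp_rot: [-180.0, 0.0, 78.4]
ft_force: [0.0, 0.2, -1.0]
finger_gap: 10.7
grip_force: 58.5
```

```bash
python3 - <<'E'
from h import *
s,p,W=wrist("w7");print(s['time'],s['tool_pos'],s['tcp_rot'],s['ft_force'].round(1),s['wrist_torque'].round(2))
cv2.imwrite("pics/w7c.png",cv2.resize(p[60:130,120:390],None,fx=2.9,fy=2.9))
E
```

```text
8.3 [551.14724279  51.82732587  82.27758921] [-1.79992241e+02  1.07007640e-03  7.84229336e+01] [ 0.   0.2 -1. ] [ 0.02 -0.01  0.01]
```

View pics/w7c.png

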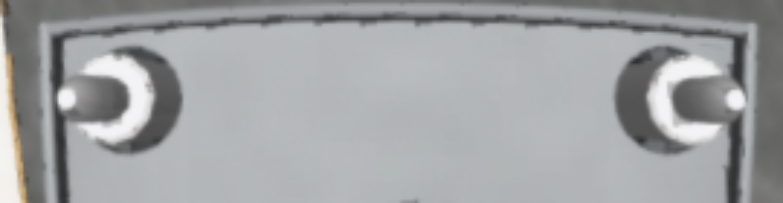

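Both shafts stand through the wide holes with no force; lowering on.

Request:
jog_arm(
  rows=[
    [[0,0,7],[0,0,0]],
    [[0,0,14],[0,0,0]],
    [[0,0,21],[0,0,0]],
    [[0,0,28],[0,0,0]],
    [[0,0,34],[0,0,0]],
    [[0,0,38],[0,0,0]],
    [[0,0,40],[0,0,0]],
    [[0,0,41],[0,0,0]],
    [[0,0,41.5],[0,0,0]],
    [[0,0,41.5],[0,0,0]],
  ],
)

```text
time: 9.35
tool_pos: [551.5, 51.8, 41.4]
tcp_rot: [180.0, -0.0, 78.4]
ft_force: [-1.9, 0.4, 3.8]
finger_gap: 10.9
grip_force: 59.4
```

Request:
jog_arm(
  rows=[
    [[0,0,0.6],[0,0,0]],
    [[0,0,0.6],[0,0,0]],
  ],
)

```text
time: 9.55
tool_pos: [551.6, 51.8, 41.4]
tcp_rot: [179.9, -0.0, 78.4]
ft_force: [-4.9, -0.2, 9.1]
finger_gap: 11.2
grip_force: 60.2
```

Request:
jog_arm(
  rows=[
    [[0,0,0],[0,0,0]],
    [[0,0,0],[0,0,0]],
    [[0,0,0],[0,0,0]],
    [[0,0,-5],[0,0,0]],
    [[0,0,-20],[0,0,0]],
    [[0,0,-50],[0,0,0]],
    [[0,0,-90],[0,0,0]],
    [[0,0,-130],[0,0,0]],
    [[0,0,-150],[0,0,0]],
    [[0,0,-150],[0,0,0]],
  ],
  grip=36,
)

```text
time: 10.55
tool_pos: [554.0, 51.9, 196.5]
tcp_rot: [179.5, -0.1, 78.4]
ft_force: [0.0, 0.2, 0.3]
finger_gap: 35.8
grip_force: 0.0
```

```bash
python3 - <<'E'
from h import *
s,p,W=wrist("w8");print(s['time'],s['tool_pos'],s['tcp_rot'],s['qd'].round(1))
tray(W,p,22,(551,50))
go(498,224.5,170,79)
E
```

```text
10.55 [554.00437854  51.89560073 196.45775943] [ 1.79485319e+02 -1.07124386e-01  7.84331924e+01] [-0.1  2.5  3.7 -0.1 -2.6 -0. ]
handle (array([551.4,  50.6]), array([28.2,  9.7]), 78.5) mean [551.6  51.2  67. ] n 326 312
rim (array([584.8,  43.2]), array([203.9, 200.8]), 78.5) 31.6
shift [158.1, -88.4, 23.3] turn [0.0054, -0.0011, -0.01] rows>= 4
```

View pics/w8.png

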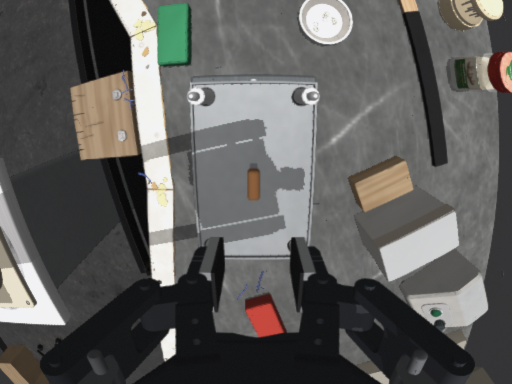

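The tray is seated on the collars (handle at (253,183), handle top z=67 = 22+45), and the green bar shows at (174,35), dish (325,20), red bar (265,315).

```bash
cat >> h.py <<'E'
def green(p,W):
    H,S,V=cv2.split(cv2.cvtColor(p,cv2.COLOR_BGR2HSV));m=(H>60)&(H<95)&(S>120)&(W[...,2]<60)&(W[...,0]<620)
    k,l,st,_=cv2.connectedComponentsWithStats(m.astype(np.uint8));i=1+st[1:,4].argmax();q=W[l==i]
    t=q[q[:,2]>np.median(q[:,2])-4];print("green",st[i],fit(t),t.mean(0).round(1),len(q),len(t))
E
python3 - <<'E'
from h import *
f=np.load("w8.npz");green(f['p'],f['W'])
s=r.sense();print(s['tool_pos'])
go(498,224.5,170,79)
E
```

```text
green [ 158    3   33   63 1877] (array([498.6, 222. ]), array([69.2, 34.2]), 79.6) [499.2 221.3  22.2] 1877 1786
[552.7734996   51.85498885 193.64938946]
shift [158.1, -88.4, 23.3] turn [0.0054, -0.0011, -0.01] rows>= 4
```

Request:
jog_arm(
  rows=[
    [[30,-17,0],[0,0,-0.01]],
    [[70,-39,0],[0,0,-0.02]],
    [[110,-61,0],[0,0,-0.02]],
    [[145,-80,0],[0,0,-0.02]],
    [[156,-86,20],[0,0,-0.02]],
    [[156,-86,50],[0,0,-0.02]],
    [[156,-86,80],[0,0,-0.02]],
    [[156,-86,80],[0,0,-0.02]],
    [[156,-86,80],[0,0,-0.02]],
    [[156,-86,80],[0,0,-0.02]],
  ],
  grip=60,
)

```text
time: 11.6
tool_pos: [499.1, 222.1, 111.8]
tcp_rot: [179.9, -0.1, 79.6]
ft_force: [-0.3, 0.3, -0.1]
finger_gap: 59.9
grip_force: 0.0
```

```bash
python3 - <<'E'
from h import *
s,p,W=wrist("w9");print(s['time'],s['tool_pos'],s['tcp_rot'],s['qd'].round(1));green(p,W)
z=W[...,2];H,S,V=cv2.split(cv2.cvtColor(p,cv2.COLOR_BGR2HSV))
go(498.8,222,0,79.6)
E
```

```text
11.6 [499.13802301 222.05278387 111.83056188] [ 1.79903138e+02 -5.45079554e-02  7.95542975e+01] [-0.  -0.6 -0.7  0.  -0.2  0. ]
green [ 235  152   42   81 3245] (array([498.4, 223.8]), array([68.4, 33.5]), 78.3) [498.6 225.7  22.3] 3245 3160
shift [-0.4, -0.9, 112.2] turn [0.0024, -0.0014, -0.0009] rows>= 3
```

Request:
jog_arm(
  rows=[
    [[1.3,-0.5,30],[0,0,0.01]],
    [[1.3,-0.5,60],[0,0,0.01]],
    [[1.3,-0.5,85],[0,0,0.01]],
    [[1.3,-0.5,102],[0,0,0.01]],
    [[1.3,-0.5,110],[0,0,0.01]],
    [[1.3,-0.5,111],[0,0,0.01]],
    [[1.3,-0.5,111],[0,0,0.01]],
    [[1.3,-0.5,111],[0,0,0.01]],
  ],
)

```text
time: 12.45
tool_pos: [499.3, 223.7, 0.9]
tcp_rot: [179.9, -0.1, 79.0]
ft_force: [-0.1, -0.7, -0.0]
finger_gap: 59.9
grip_force: 0.0
```

Request:
jog_arm(
  rows=[
    [[0,0,0],[0,0,0]],
    [[0,0,0],[0,0,0]],
    [[0,0,0],[0,0,0]],
    [[0,0,0],[0,0,0]],
    [[0,0,0],[0,0,0]],
    [[0,0,0],[0,0,0]],
  ],
  grip=20,
  force=40,
)

```text
time: 13.05
tool_pos: [498.8, 223.6, 0.3]
tcp_rot: [179.9, -0.0, 79.0]
ft_force: [-0.3, -0.6, 5.8]
finger_gap: 34.5
grip_force: 41.4
```

Request:
jog_arm(
  rows=[
    [[0,0,-10],[0,0,0]],
    [[0,0,-35],[0,0,0]],
    [[0,0,-70],[0,0,0]],
    [[0,0,-110],[0,0,0]],
    [[0,0,-140],[0,0,-0.1]],
    [[-5,5,-155],[0,0,-0.25]],
    [[-15,13,-160],[0,0,-0.4]],
    [[-30,26,-160],[0,0,-0.55]],
    [[-45,40,-160],[0,0,-0.7]],
    [[-60,53,-160],[0,0,-0.83]],
  ],
)

```text
time: 14.05
tool_pos: [538.6, 153.6, 159.7]
tcp_rot: [-180.0, 0.0, 126.9]
ft_force: [0.5, 0.1, -1.0]
finger_gap: 34.7
grip_force: 40.5
```

```bash
python3 -c "
from h import *
go(564,111.6,160,168.4)"
```

```text
shift [-48.9, -4.9, -0.3] turn [-0.0, -0.0, -0.724] rows>= 5
```

Request:
jog_arm(
  rows=[
    [[-12,-1,0],[0,0,-0.14]],
    [[-24,-2,0],[0,0,-0.28]],
    [[-36,-4,0],[0,0,-0.42]],
    [[-45,-5,0],[0,0,-0.56]],
    [[-49.5,-5,0],[0,0,-0.68]],
    [[-49.5,-5,0],[0,0,-0.724]],
    [[-49.5,-5,0],[0,0,-0.724]],
    [[-49.5,-5,0],[0,0,-0.724]],
    [[-49.5,-5,0],[0,0,-0.724]],
  ],
)

```text
time: 14.95
tool_pos: [563.8, 111.7, 159.3]
tcp_rot: [180.0, -0.0, 168.0]
ft_force: [0.3, -0.0, -0.5]
finger_gap: 34.8
grip_force: 40.4
```

```bash
python3 - <<'E'
from h import *
s,p,W=wrist("w10");print(s['time'],s['tool_pos'],s['tcp_rot'],s['qd'].round(1))
Wt=T(W.reshape(-1,3),s).reshape(W.shape)
H,S,V=cv2.split(cv2.cvtColor(p,cv2.COLOR_BGR2HSV));m=(H>60)&(H<95)&(S>120)&(Wt[...,2]<40)&(Wt[...,2]>-40)&(abs(Wt[...,1])<30)&(abs(Wt[...,0])<60)
q=Wt[m];print("bar in tool",fit(q),q.min(0),q.max(0),len(q))
go(564,111.6,60,168.4)
E
```

```text
14.95 [563.800455   111.6673154  159.29282435] [ 1.79999400e+02 -8.41651496e-03  1.67978689e+02] [-0.   0.  -0.  -0.  -0.1 -0.2]
bar in tool (array([ 0.7, -0.2]), array([69.6, 35. ]), 1.1) [-34.3455098  -17.6334416  -24.07793877] [35.28412972 17.38323226 -4.23160482] 8950
shift [-0.2, -0.0, 99.3] turn [0.0, -0.0, -0.0071] rows>= 2
```

View pics/w10.png

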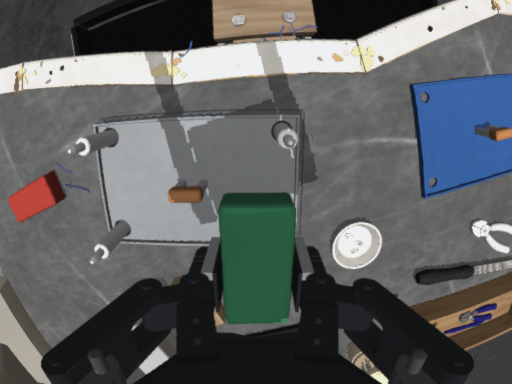

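The bar hangs centred in the gripper at (257,258), above the +y end of the grey tray, whose handle is at (186,194). Blue tray at right (465,135).

Request:
jog_arm(
  rows=[
    [[0,0,20],[0,0,-0.007]],
    [[0,0,45],[0,0,-0.007]],
    [[0,0,70],[0,0,-0.007]],
    [[0,0,92],[0,0,-0.007]],
    [[0,0,108],[0,0,-0.007]],
    [[0,0,120],[0,0,-0.007]],
    [[0,0,127],[0,0,-0.007]],
    [[0,0,131],[0,0,-0.007]],
    [[0,0,132.5],[0,0,-0.007]],
    [[0,0,133],[0,0,-0.007]],
  ],
)

```text
time: 16.0
tool_pos: [564.6, 111.6, 26.9]
tcp_rot: [180.0, 0.1, 168.4]
ft_force: [0.0, 0.5, 0.0]
finger_gap: 34.7
grip_force: 40.5
```

Request:
jog_arm(
  rows=[
    [[0,0,0.5],[0,0,0]],
    [[0,0,0.5],[0,0,0]],
  ],
)

```text
time: 16.2
tool_pos: [564.5, 111.6, 26.4]
tcp_rot: [180.0, 0.1, 168.4]
ft_force: [0.8, -0.0, -0.6]
finger_gap: 34.4
grip_force: 40.6
```

Request:
jog_arm(
  rows=[
    [[0,0,0.7],[0,0,0]],
    [[0,0,1],[0,0,0]],
    [[0,0,1],[0,0,0]],
  ],
)

```text
time: 16.5
tool_pos: [564.6, 111.6, 26.2]
tcp_rot: [180.0, 0.1, 168.4]
ft_force: [-4.1, -2.2, 9.4]
finger_gap: 34.3
grip_force: 41.7
```

Request:
jog_arm(
  rows=[
    [[0,0,0],[0,0,0]],
    [[0,0,0],[0,0,0]],
    [[0,0,0],[0,0,0]],
    [[0,0,-5],[0,0,0]],
    [[0,0,-20],[0,0,0]],
    [[0,0,-50],[0,0,0]],
    [[0,0,-90],[0,0,0]],
    [[0,0,-130],[0,0,0]],
    [[0,0,-160],[0,0,0]],
    [[0,0,-170],[0,0,0]],
  ],
  grip=42,
)

```text
time: 17.5
tool_pos: [566.4, 111.8, 200.9]
tcp_rot: [179.9, 0.4, 168.4]
ft_force: [0.2, 0.1, 0.2]
finger_gap: 42.2
grip_force: 0.0
```

```bash
python3 - <<'E'
from h import *
s,p,W=wrist("w11");print(s['time'],s['tool_pos'],s['tcp_rot'],s['qd'].round(1))
green(p,W);tray(W,p,22,(551,50))
go(557,398.5,196,92)
E
```

```text
17.5 [566.38376467 111.83306897 200.91976035] [179.85635591   0.44983867 168.44132766] [-0.1 -1.5 -3.6  0.   8.   0. ]
green [ 240  140   33   66 2037] (array([564. , 111.6]), array([67.6, 32.6]), -11.4) [562.4 111.9  48.3] 2037 2005
handle (array([560.1, 105.7]), array([139.9,  11. ]), 80.4) mean [550.7  52.5  68.7] n 361 315
rim (array([582.4,  43.4]), array([204.4, 195.3]), 78.4) 31.8
shift [66.6, 279.0, 4.7] turn [0.007, 0.0047, 1.3341] rows>= 9
```

Request:
jog_arm(
  rows=[
    [[5,20,3],[0,0,0.14]],
    [[15,55,3],[0,0,0.28]],
    [[25,95,3],[0,0,0.42]],
    [[35,140,3],[0,0,0.56]],
    [[45,180,3],[0,0,0.7]],
    [[55,220,3],[0,0,0.84]],
    [[62,255,3],[0,0,0.98]],
    [[67,279,3],[0,0,1.12]],
    [[67,279,3],[0,0,1.26]],
    [[67,279,3],[0,0,1.334]],
  ],
)

```text
time: 18.55
tool_pos: [553.0, 399.0, 189.5]
tcp_rot: [-179.8, 0.1, 91.8]
ft_force: [0.6, -0.9, 0.4]
finger_gap: 42.3
grip_force: 0.0
```

Request:
jog_arm(
  rows=[
    [[0,0,40],[0,0,0]],
    [[0,0,80],[0,0,0]],
    [[0,0,80],[0,0,0]],
    [[0,0,80],[0,0,0]],
    [[0,0,80],[0,0,0]],
  ],
  grip=40,
)

```text
time: 19.05
tool_pos: [555.3, 398.9, 114.1]
tcp_rot: [179.9, -0.1, 92.0]
ft_force: [0.1, 0.7, 0.4]
finger_gap: 39.8
grip_force: 0.0
```

```bash
python3 - <<'E'
from h import *
s,p,W=wrist("w12");print(s['time'],s['tool_pos'],s['tcp_rot'],s['qd'].round(1))
tray(W,p,0,(557,398));go(557,398.5,18.5,92)
E
```

```text
19.05 [555.34360033 398.93576243 114.1324029 ] [ 1.79855503e+02 -7.92615196e-02  9.20038236e+01] [-0.  -1.  -1.   0.1 -0.2  0.1]
handle (array([558.6, 399.2]), array([27.7, 10.2]), -87.9) mean [558.5 399.8  44.7] n 514 486
rim (array([591.9, 399.6]), array([204.4, 199.9]), -87.8) 9.7
shift [-1.0, 0.9, 96.3] turn [0.0037, -0.0021, 0.0] rows>= 2
```

Request:
jog_arm(
  rows=[
    [[0.5,3.2,30],[0,0,0]],
    [[0.5,3.2,60],[0,0,0]],
    [[0.5,3.2,80],[0,0,0]],
    [[0.5,3.2,93],[0,0,0]],
    [[0.5,3.2,93],[0,0,0]],
    [[0.5,3.2,93],[0,0,0]],
    [[0.5,3.2,93],[0,0,0]],
  ],
)

```text
time: 19.8
tool_pos: [558.9, 399.8, 21.2]
tcp_rot: [179.8, -0.1, 92.0]
ft_force: [0.1, -0.2, 0.1]
finger_gap: 40.2
grip_force: 0.0
```

Request:
jog_arm(
  rows=[
    [[0,0,0],[0,0,0]],
    [[0,0,0],[0,0,0]],
    [[0,0,0],[0,0,0]],
    [[0,0,0],[0,0,0]],
    [[0,0,0],[0,0,0]],
    [[0,0,0],[0,0,0]],
    [[0,0,0],[0,0,0]],
  ],
  grip=0,
  force=60,
)

```text
time: 20.5
tool_pos: [558.2, 399.4, 20.0]
tcp_rot: [179.9, -0.1, 92.0]
ft_force: [0.2, 0.1, 5.6]
finger_gap: 11.1
grip_force: 59.6
```

Request:
jog_arm(
  rows=[
    [[0,0,-5],[0,0,0]],
    [[0,0,-15],[0,0,0]],
    [[0,0,-35],[0,0,0]],
    [[0,0,-60],[0,0,0]],
    [[0,0,-90],[0,0,0]],
    [[0,0,-120],[0,0,0]],
    [[0,0,-140],[0,0,0]],
    [[0,0,-150],[0,0,0]],
    [[0,0,-150],[0,0,0]],
    [[0,0,-150],[0,0,0]],
  ],
)

```text
time: 21.5
tool_pos: [556.9, 398.6, 167.4]
tcp_rot: [-179.9, 0.0, 92.0]
ft_force: [0.4, -1.1, -2.1]
finger_gap: 10.8
grip_force: 58.6
```

```bash
python3 - <<'E'
from h import *
s,p,W=wrist("w13");print(s['time'],s['tool_pos'],s['tcp_rot'],s['qd'].round(1))
try: holes(s,p,W,[(142,188,72,116),(326,372,72,116)])
except Exception as e: print(e)
go(541,14,168,78.4)
E
```

```text
21.5 [556.89566653 398.57130148 167.43597121] [-1.79917769e+02  4.74571472e-02  9.20018367e+01] [-0.   1.1  1.   0.  -0.1 -0. ]
hole px 165.8 92.8 axes [17.9 19.9] tool [ 84.6 -49.   16. ] world [505.  481.4 151.4]
hole px 348.1 92.9 axes [17.8 20. ] tool [84.7 49.5 16.1] world [603.4 484.9 151.2]
shift [-383.6, -29.0, -0.7] turn [-0.0024, 0.0017, 0.2375] rows>= 8
```

```bash
python3 -c "
from h import *
go(551.5,51.0,168,78.4)"
```

```text
shift [-347.0, -17.2, -0.8] turn [-0.0024, 0.0017, 0.2375] rows>= 7
```

Request:
jog_arm(
  rows=[
    [[-12,-1,0],[0,0,0.01]],
    [[-42,-2,0],[0,0,0.03]],
    [[-85,-4,0],[0,0,0.06]],
    [[-130,-6,0],[0,0,0.09]],
    [[-178,-9,0],[0,0,0.12]],
    [[-225,-11,0],[0,0,0.155]],
    [[-270,-13,0],[0,0,0.185]],
    [[-310,-15,0],[0,0,0.21]],
    [[-336,-16.5,0],[0,0,0.23]],
    [[-347,-17.2,0],[0,0,0.2375]],
  ],
)

```text
time: 22.55
tool_pos: [551.2, 48.3, 167.5]
tcp_rot: [-179.9, 0.1, 78.2]
ft_force: [0.5, 0.0, -1.4]
finger_gap: 10.9
grip_force: 58.7
```

Request:
jog_arm(
  rows=[
    [[0,0,5],[0,0,0]],
    [[0,0,15],[0,0,0]],
    [[0,0,27],[0,0,0]],
    [[0,0,36],[0,0,0]],
    [[0,0,41],[0,0,0]],
    [[0,0,41],[0,0,0]],
    [[0,0,41],[0,0,0]],
    [[0,0,41],[0,0,0]],
  ],
)

```text
time: 23.35
tool_pos: [552.8, 51.7, 128.3]
tcp_rot: [179.9, -0.0, 78.4]
ft_force: [0.4, 0.1, -2.0]
finger_gap: 10.8
grip_force: 58.7
```

```bash
cat > al.py <<'E'
from h import *
s,p,W=wrist("w14");print(s['time'],s['tool_pos'],s['tcp_rot'],s['qd'].round(1))
for B in[(142,188,72,116),(326,372,72,116)]:
    q=W[B[2]:B[3],B[0]:B[1]].reshape(-1,3);t=q[(q[:,2]>90)&(q[:,2]<103)];print("pin",t.mean(0).round(1),len(t),"tool",T(t,s).mean(0).round(1))
    try: holes(s,p,W,[B])
    except Exception as e: print(e)
go(551.5,51.0,127,78.4)
E
python3 al.py
```

```text
23.35 [552.84615818  51.65613202 128.32401685] [ 1.79942342e+02 -1.32949335e-02  7.84084162e+01] [-0.2 -0.1 -0.1  0.  -0.1 -0.2]
pin [520.3 144.3  97.9] 100 tool [ 84.2 -50.5  30.4]
hole px 165.7 92.8 axes [17.8 20. ] tool [ 84.7 -48.9  16. ] world [522.  144.4 112.3]
pin [618.6 124.1  98.1] 47 tool [84.2 49.9 30.3]
hole px 348.1 92.9 axes [17.7 19.9] tool [84.7 49.6 16.1] world [618.5 124.7 112.3]
shift [-0.9, -1.3, 1.4] turn [0.0012, -0.0003, 0.0001] rows>= 1
```

Request:
jog_arm(
  rows=[
    [[-0.8,-1.1,2],[0,0,0]],
    [[-0.8,-1.1,5],[0,0,0]],
    [[-0.8,-1.1,6],[0,0,0]],
    [[-0.8,-1.1,6],[0,0,0]],
    [[-0.8,-1.1,6],[0,0,0]],
    [[-0.8,-1.1,6],[0,0,0]],
  ],
)

```text
time: 24.0
tool_pos: [551.2, 51.0, 121.8]
tcp_rot: [180.0, -0.0, 78.4]
ft_force: [0.4, 1.1, -2.2]
finger_gap: 11.1
grip_force: 58.7
```

```bash
sed -i 's/w14/w15/' al.py; cat >> al.py <<'E'
cv2.imwrite("pics/w15c.png",cv2.resize(p[60:130,120:390],None,fx=2.9,fy=2.9))
E
python3 al.py
```

```text
24.0 [551.21008166  50.97850717 121.7733305 ] [ 1.79993958e+02 -2.04319645e-03  7.83998243e+01] [ 0.1 -0.1  0.  -0.   0.1 -0. ]
pin [519.8 143.9  98.1] 130 tool [ 84.7 -49.4  23.7]
hole px 165.8 92.8 axes [17.8 19.9] tool [ 84.7 -48.9  16. ] world [520.4 143.8 105.8]
pin [617.5 124.2  97.8] 135 tool [85.  50.2 24. ]
hole px 348.1 93.0 axes [17.6 19.9] tool [84.7 49.6 16.1] world [616.8 124.  105.6]
shift [0.1, 0.2, -5.2] turn [0.0002, -0.0001, -0.0001] rows>= 1
```

View pics/w15c.png

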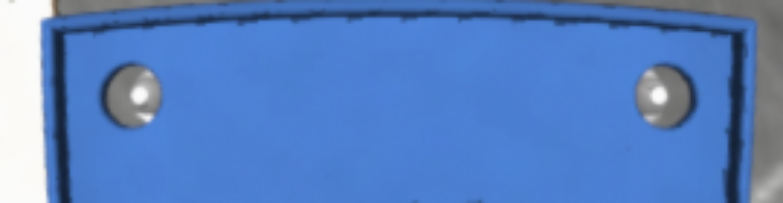

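Both pin tips appear centred in the narrow holes (crop (139,96) and (659,96)), with mirror-symmetric perspective. Lowering.

Request:
jog_arm(
  rows=[
    [[0,0,3],[0,0,0]],
    [[0,0,6],[0,0,0]],
    [[0,0,9],[0,0,0]],
    [[0,0,12],[0,0,0]],
    [[0,0,15],[0,0,0]],
    [[0,0,18],[0,0,0]],
    [[0,0,18],[0,0,0]],
    [[0,0,18],[0,0,0]],
  ],
)

```text
time: 24.85
tool_pos: [551.1, 51.0, 103.6]
tcp_rot: [-180.0, 0.0, 78.4]
ft_force: [0.1, 0.8, -2.1]
finger_gap: 10.9
grip_force: 58.7
```

```bash
python3 -c "
from h import *
s,p,W=wrist('w16');print(s['tool_pos'],s['ft_force'],s['wrist_torque'])
for B in[(135,190,65,116),(326,382,65,116)]:
    t=T(W[B[2]:B[3],B[0]:B[1]].reshape(-1,3),s);t=t[(t[:,2]<11)&(t[:,2]>0)&(abs(t[:,0]-85)<9)&(abs(abs(t[:,1])-50)<9)];print(t.mean(0).round(1),len(t))
"
```

```text
[551.08274348  50.96519534 103.61153312] [ 0.11215674  0.77791507 -2.10739959] [0.00599932 0.03185844 0.01646939]
[ 84.9 -48.2   6.5] 174
[85.  49.4  6.7] 171
```

Pins protrude through the far holes (measured above the tray floor), force free. Seating it.

Request:
jog_arm(
  rows=[
    [[0,0,1],[0,0,0]],
    [[0,0,2],[0,0,0]],
    [[0,0,3],[0,0,0]],
    [[0,0,3.6],[0,0,0]],
    [[0,0,4.2],[0,0,0]],
    [[0,0,4.2],[0,0,0]],
  ],
)

```text
time: 25.5
tool_pos: [551.3, 51.0, 100.0]
tcp_rot: [180.0, -0.0, 78.4]
ft_force: [-1.9, -0.2, 3.1]
finger_gap: 11.2
grip_force: 59.4
```

Request:
jog_arm(
  rows=[
    [[0,0,0.6],[0,0,0]],
    [[0,0,0.6],[0,0,0]],
  ],
)

```text
time: 25.7
tool_pos: [551.4, 51.0, 100.0]
tcp_rot: [180.0, -0.0, 78.4]
ft_force: [-5.2, -0.5, 7.8]
finger_gap: 10.7
grip_force: 60.1
```

Request:
jog_arm(
  rows=[
    [[0,0,0],[0,0,0]],
    [[0,0,0],[0,0,0]],
    [[0,0,0],[0,0,0]],
    [[0,0,-5],[0,0,0]],
    [[0,0,-20],[0,0,0]],
    [[0,0,-50],[0,0,0]],
    [[0,0,-90],[0,0,0]],
    [[0,0,-130],[0,0,0]],
    [[0,0,-150],[0,0,0]],
    [[0,0,-150],[0,0,0]],
  ],
  grip=36,
)

```text
time: 26.7
tool_pos: [553.6, 51.0, 255.2]
tcp_rot: [179.5, -0.1, 78.4]
ft_force: [-0.1, -0.1, 0.5]
finger_gap: 36.0
grip_force: 0.0
```

```bash
python3 - <<'E'
from h import *
s,p,W=wrist("w17");print(s['time'],s['tool_pos']);tray(W,p,80,(551,50))
z=W[...,2]
R=Ro.from_euler('z',-11.6,degrees=True);L=R.inv().apply(W.reshape(-1,3)-[551.4,50.2,0])
for x in(-50,50):
  for y in(-86,86):
    q=L[np.hypot(L[:,0]-x,L[:,1]-y)<6];print(x,y,"top",np.nanmax(q[:,2]).round(1) if len(q) else None,"floor",[np.nanmedian(L[np.hypot(L[:,0]-x*.6,L[:,1]-y*.8)<6][:,2]).round(1)])
p2,_=r.snapshot("side");cv2.imwrite("pics/end.png",np.vstack([cv2.resize(p[40:300,130:380],(500,520))[:,:,:],])[:300] if 0 else cv2.resize(p2[140:280,180:340],None,fx=4,fy=4))
E
```

```text
26.7 [553.56523705  50.99357894 255.21887969]
handle (array([551.6,  50.4]), array([28.2,  8.8]), 78.4) mean [551.8  51.1 124.9] n 300 288
rim (array([551.6,  50.3]), array([203.5, 132.8]), 78.2) 89.7
-50 -86 top 85.2 floor [np.float64(84.1)]
-50 86 top 101.0 floor [np.float64(84.1)]
50 -86 top None floor [np.float64(84.2)]
50 86 top 101.1 floor [np.float64(84.2)]
```

View pics/end.png

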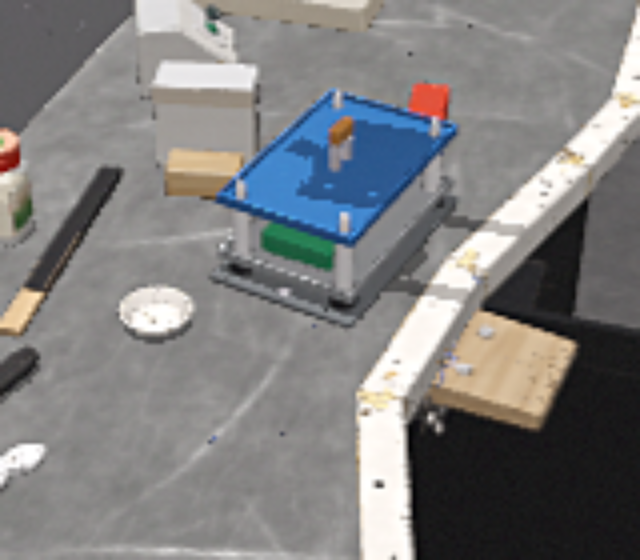

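The picture shows all four pins through the blue tray (crop (240,190), (345,222), (435,125), (338,98)), the tray level with its floor at z=84, and the green bar in the grey tray below (297,243). Dish and red bar are undisturbed.

```bash
python3 -c "
from bench import r
print(r.hand_in())"
```

```text
the job is handed in; nothing more can be done
None
```

The stand is built and handed in after about 27 s of robot time: the grey tray is on the collars, the green bar lies flat in it, and the blue tray sits on the shoulders with a pin through all four holes. The red bar and dish were left where they are.

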